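# Set the silver panel under the pointer and lock the slide table

### The job

Set the slide table for the next rosette of the silver panel: turn the steel lock collar back to its short (free) mark, then slide the table by its wooden knob until the centre boss of the large rosette is right under the tip of the fixed pointer. Then turn the collar by its lug until the lug points at its long (locked) mark, not past it, leaving the rosette under the tip. Do not push against the pointer or its arm, and leave the other things on the bench where they are.

Things in the scene. Friction and masses are not known exactly. Their poses are not given: they have to be found in the camera images.
- stage: Grey steel base plate of the fixture, 12 mm thick, fixed to the bench; L-shaped outline: x from -0.13 to 0.14, y from -0.165 to 0.125 under the slides, and a lobe to y = 0.31 (x from -0.11 to 0.09) under the collar. Origin: on the bench, straight below the pointer tip. z up; x is the direction of the upper slide (away from the robot), y that of the lower slide (towards the collar).
- pointer: Fixed pointer, dark steel: post 32 mm across and 130 mm high at stage x 105, y -140 mm; from its head a 14 mm thick arm (axis at 118 mm height) runs straight to above the stage origin, where a pointed steel rod 14 mm across hangs down. Origin as stage. Not to be pushed: more than 6 N on it is a fault.
- pointer_tip (a point): Lower tip of the pointer rod, 67 mm above the bench, over the stage origin; about 5 mm above the rosette's boss. Fixed to the stage.
- rosette (a point): Centre of the top of the centre boss (12 mm across, 61.5 mm above the bench) of the large eight-petalled rosette (48 mm across) in the near-square silver panel (150 x 122 mm) on the table; the two small rosettes are 24 mm across. Moves with the table.
- knob_top (a point): Centre of the top of the table's upright round wooden knob: 32 mm across, its wood from 70 to 112 mm above the bench, on a 20 mm steel stem, on a tongue at the robot's side of the table. The tongue's top is 54 mm above the bench, the panel's 57 mm. Grip it from above at about 90 mm height. Moves with the table.
- slide_x (a joint): Upper slide of the table along stage x, m, -0.035 to 0.035; grows away from the robot. 1.5 N friction when the collar is free; it stays where it is left. The panel and knob ride on it. The rosette is under the tip at about -0.025.
- slide_y (a joint): Lower slide, carries the upper one, along stage y, m, -0.05 to 0.05; grows towards the collar. 1.5 N friction when the collar is free; it stays where it is left. The rosette is under the tip at about 0.035.
- lock_collar (a joint): Angle of the lock collar, rad, 0 (free mark, a stop) to 1.2 (end stop, past the locked mark); grows clockwise seen from above. The lug points at the locked mark at 0.9. Starts clamped, near the locked mark. Stays where left; turning takes about 5 N at the lug. Above 0.5 it clamps the table, ever harder (at the mark against 20 N); below, the table is free.
- collar_axis (a point): Point on the collar's vertical axis, 85 mm above the bench, fixed to the stage (stage x -10, y 215 mm). The collar is a dark knurled steel ring 134 mm across, its top 62 mm above the bench, round a steel boss of 82 mm whose top is 66 mm above the bench.
- collar_lug (a point): Centre of the top of the collar's one upright steel lug, 106 mm above the bench, 61 mm from the axis; the lug is 26 mm long (radially), 14 mm thick (tangentially) and stands 44 mm above the ring. Pinch it from above across its thickness at about 90 mm height and follow the arc. Turns with the collar.
- locked_mark (a point): Long (30 mm, 27 mm of it showing beyond the collar) black radial line on the aluminium flange (190 mm across, top 40 mm above the bench) under the collar; the point lies 83 mm from the axis. Fixed to the stage.
- free_mark (a point): Short (12 mm) black radial line on the same flange, 0.9 rad counter-clockwise (from above) of the long one; 83 mm from the axis. Fixed to the stage.
- mallet: loose bystander: hammer, wooden handle, 240 mm long, lying on the bench right of the fixture; origin under its middle, x along it
- punch: loose bystander: square steel bar 130 x 14 x 14 mm lying between the robot and the fixture; origin under its middle, x along it
- small_bowl: loose bystander: small silver bowl, 100 mm across, 45 mm high, left of the collar; origin at the centre of its underside
- oil_jar: loose bystander: amber jar, 60 mm across, 85 mm high, beyond the collar; origin at the centre of its underside
- wood_block: loose bystander: wooden block 60 x 90 x 45 mm in the corner between the collar and the far edge of the table; origin at the centre of its underside
- tin_cup: loose bystander: steel cup, 72 mm across, 80 mm high, on the robot's side of the fixture, right of the knob; origin at the centre of its underside

How it is judged:
On the way, in this order (a step that is already met when the one before it is completed fails the run):
1. the collar is turned back to its free mark (joint below 0.2 rad), the table not yet shifted (rosette within 12 mm of its start) (value of joint lock_collar below 0.2 rad and distance of rosette from where it was at the start of the episode below 0.012 m), for 0.1 s.
2. with the collar still free (below 0.3 rad), the rosette's centre is within 6 mm of the pointer tip, seen from above (horizontal distance between rosette and pointer_tip below 0.006 m and value of joint lock_collar below 0.3 rad), for 0.3 s.
3. the collar is at its locked mark (0.8 to 1.0 rad) (value of joint lock_collar between 0.8 and 1 rad), for 0.2 s.
At the end, for the whole second after the job is handed in: The lock collar rests within 0.1 rad of its locked mark (joint 0.8 to 1.0), and the centre of the large rosette is within 6 mm of the pointer tip, seen from above (all of step 3 and horizontal distance between rosette and pointer_tip below 0.006 m and velocity of joint lock_collar between -0.05 and 0.05 rad/s); the robot touches nothing.
It fails at once if the pointer or its arm is pushed with more than 6 N (contact force between pointer and anything else above 6 N).
It fails at once if another thing on the bench is moved more than 40 mm (distance of any of mallet, punch, small_bowl, oil_jar, wood_block, tin_cup from where it was at the start of the episode above 0.04 m).
It also fails if it takes over 64 s, if anything falls off the work surface, if the arm or the gripper's body presses on something with over 40 N, if the wrist force passes 120 N, or if a joint passes its speed limit or range.

### The arm

A 6-joint arm with a two-finger parallel gripper is mounted at the origin on the work surface. World frame = base frame: x ahead of the robot, y to its left, z up, the work surface at z = 0. Lengths are in m, angles in rad, forces in N, time in s.
With the tool pointing down it reaches from about 0.25 to 0.725 m from the base axis. Payload 4 kg.
Tool frame: the origin (TCP) lies midway between the tips of the shut fingers; the grasp point (between the pads) lies 19 mm behind it (bot.grip_depth is the distance from the TCP to the grasp point, in m); z points along the fingers, y is the line along which they close (so a half turn about z gives the same grasp; the last joint's range is limited). The gripper opens to 85 mm and grips with 20 to 120 N. Pads are 22 mm wide; open, the fingers measure 114 mm over their backs; the gripper's body (76 mm by 85 mm) begins 54 mm behind the grasp point. The pads swing forward as they close: fully open they stand 13 mm farther back than shut.
Start: joints at [1.134, 0.241, 0.005, 1.335, 0, 1.571], TCP at [0.212, 0.453, 0.202] pointing down, gripper open.
Joint ranges: [-2.72, 2.72], [-1.05, 1.87], [-1.09, 1.28], [-1.99, 2.15], [-1.42, 1.44], [-3.14, 3.14]. Speed limits (rad/s): [2.79, 2.79, 3.14, 3.14, 3.14, 3.14].

### API

Orientations are given as a unit quaternion [x, y, z, w].
In Python, from workcell import bot gives the robot as it stands.
- The arm moves only by the shell command python3 -m creep 'ROWS'. ROWS is JSON, one flat list of numbers, 5 for each row, row after row: the shift along the world's x, y, z in m, then the turn about the world's z in rad, then the finger opening in m, from 0 to 0.0854. In form: [x, y, z, twist, claw, x, y, z, twist, claw, ...]. A call has 1 to 10 rows; each row is the pose to reach, as a shift and turn from the pose commanded when the call began; what a row does not reach only later rows make up. A row lasts 1/12 s, in which the tool goes at most 41.7 mm and 7.16 degrees, less where a joint would pass 70% of its speed; a pose out of reach is approached as far as the arm can. A call with a gripper value outside its range is refused whole. The fingers move at their own pace and stop on an object; the grip force is fixed at half the most. Time passes only in rows, so rows that repeat a pose let the fingers close. It gives the time, the measured TCP pose, the force, the opening and the grip force at its end, in the units of the state.
- bot.get_obs(): the state, without advancing time (a new reading comes with each control period).
- bot.camera(name): name is "scene" or "side" or "wrist"; returns a dict with "pixels" (420x560x3 uint8, red, green, blue), "camera_matrix" (3x3 intrinsics, pixels), "extrinsics" (4x4, takes a point from world to camera coordinates); the wrist camera has in their place "T_tool_cam" (4x4, takes a point from camera to tool coordinates, whose origin is the TCP and whose axes are the flange's). Camera axes: x right, y down, z forward; pixel columns grow to the right and rows downward; lengths in m; the calibration is good to about 2 mm. The wrist camera is an equidistant fisheye: a pixel r from the principal point sees the ray r / f radians off the axis. A picture is of the moment at which its call begins: read the wrist's pose just before it. There is no depth.
- bot.job_done(): hands the job in; it is judged then, once.
Trained networks look in the newest picture that a camera, given by its name, has taken for a name from the list of things; names that differ only in an ending like _2 or _b are one class to them, and where a whole thing is asked for, a point or a joint stands for the part that bears it (a point fixed in the world has none). Each returns a list of dicts, best first, with "score" (0 to 1); they miss things now and then, are a little off and sometimes report something else, mostly with a low value. They report only what shows in the picture. A call takes as long as a camera call.
- bot.look_for(camera, thing): "centre" ([column, row] as shares, 0 to 1, of the picture: columns of its width, rows of its height, amid what is visible of it).
- bot.place_of(camera, thing): "centre" ([column, row] as shares, 0 to 1, of the picture: columns of its width, rows of its height: a listed point, or the origin of a listed thing).
The state is a dict: "clock": time; "joint_pos": joint angles; "joint_vel": joint speeds; "tau": joint torques, N m; "eef_pos": TCP position; "tool_rot": TCP orientation; "ft_force": force on the tool from outside, world axes, zero at the start; "ft_torque": the same for the moment, N m; "grip_width": finger opening in m; "grasp_force": force on a finger pad.
Only numpy, scipy, OpenCV 4.12 (cv2) and the standard library are available. Lean on these libraries where they do the work, as an engineer would, in place of code of your own. Each camera call takes 0.05 s, during which the arm holds its last target. There are 200 camera calls.

## Working session

There is one attempt and no reset: what is moved stays moved. The work goes in short steps, Python scripts to look and compute and a shell command to move; the robot and the scene stay as the last step left them, time stands still between calls to the robot, and variables do not carry over. Pictures are saved under pics/ and viewed, at most 10 in all, crops included, and the job is handed in when it is done.

```bash
mkdir -p pics; ls; cat > h.py <<'E'
import numpy as np, cv2
from workcell import bot
from scipy.spatial.transform import Rotation as R
def ray(cam,im,o,c):
    u,v=c[0]*560,c[1]*420; K=np.array(im["camera_matrix"])
    if cam!="wrist":
        E=np.array(im["extrinsics"]); d=np.linalg.solve(K,[u,v,1]); Rm=E[:3,:3]
        return -Rm.T@E[:3,3], Rm.T@(d/np.linalg.norm(d))
    x=(u-K[0,2])/K[0,0]; y=(v-K[1,2])/K[1,1]; t=np.hypot(x,y)
    d=np.array([x/t*np.sin(t),y/t*np.sin(t),np.cos(t)]) if t>1e-9 else np.array([0,0,1.])
    T=np.eye(4);T[:3,:3]=R.from_quat(o["tool_rot"]).as_matrix();T[:3,3]=o["eef_pos"]; T=T@np.array(im["T_tool_cam"])
    return T[:3,3],T[:3,:3]@d
def shot(cam,name=None):
    o=bot.get_obs(); im=bot.camera(cam)
    if name: cv2.imwrite(f"pics/{name}.png",im["pixels"][:,:,::-1])
    return o,im
def tri(rays):
    A=sum(np.eye(3)-np.outer(d,d) for c,d in rays); b=sum((np.eye(3)-np.outer(d,d))@c for c,d in rays)
    p=np.linalg.solve(A,b); return p,[np.linalg.norm(np.cross(p-c,d)) for c,d in rays]
def atz(r,z): c,d=r; return c+d*(z-c[2])/d[2]
E
cat > m.py <<'E'
from h import *
np.set_printoptions(precision=4,suppress=True)
S={c:shot(c,"a_"+c) for c in("scene","side","wrist")}
for t in ["pointer_tip","rosette","knob_top","collar_axis","collar_lug","locked_mark","free_mark","stage","tin_cup","mallet","punch","small_bowl","oil_jar","wood_block"]:
    rs=[]; print(t)
    for c in S:
        l=bot.place_of(c,t)
        if l:
            r=ray(c,S[c][1],S[c][0],l[0]["centre"]); rs.append(r)
            z={"pointer_tip":.067,"rosette":.0615,"knob_top":.112,"collar_axis":.085,"collar_lug":.106,"locked_mark":.04,"free_mark":.04}.get(t,0)
            print("  ",c,round(l[0]["score"],2),np.array(l[0]["centre"])*[560,420],"atz",atz(r,z)[:2])
    if len(rs)>1: p,e=tri(rs); print("   tri",p,np.array(e))
o=bot.get_obs(); print(o["clock"],o["eef_pos"],o["tool_rot"])
cv2.imwrite("pics/a_all.png",cv2.resize(np.vstack([np.hstack([S[c][1]["pixels"] for c in("scene","side")])]),(800,300))[:,:,::-1])
E
python3 m.py
```

```text
pics
pointer_tip
   scene 0.57 [242.312 228.186] atz [ 0.5658 -0.1297]
   side 0.59 [283.416 252.21 ] atz [ 0.5552 -0.1306]
   tri [ 0.5586 -0.1287  0.0597] [0.003 0.003]
rosette
   scene 0.85 [220.192 232.008] atz [ 0.5774 -0.1903]
   side 0.59 [303.8  271.32] atz [ 0.5806 -0.1872]
   tri [ 0.5797 -0.1895  0.0653] [0. 0.]
knob_top
   scene 0.92 [238.224 184.086] atz [ 0.4469 -0.1493]
   side 0.68 [235.312 261.996] atz [ 0.4448 -0.1498]
   tri [ 0.4453 -0.1493  0.1105] [0.0005 0.0005]
collar_axis
   scene 0.74 [319.088 226.506] atz [0.563  0.0803]
   side 0.7 [256.984 177.996] atz [0.5633 0.0792]
   tri [0.5631 0.08   0.0846] [0.0004 0.0004]
collar_lug
   scene 0.8 [332.024 207.48 ] atz [0.5132 0.1145]
   side 0.68 [232.624 167.286] atz [0.5143 0.1126]
   tri [0.5139 0.1138 0.1058] [0.001 0.001]
locked_mark
   scene 0.93 [331.688 214.2  ] atz [0.4894 0.1203]
   side 0.67 [226.408 183.918] atz [0.4972 0.1255]
   tri [0.4955 0.119  0.048 ] [0.0006 0.0006]
free_mark
   scene 0.69 [308.392 212.814] atz [0.4874 0.0531]
   side 0.87 [229.208 205.59 ] atz [0.4847 0.0564]
   tri [0.4857 0.05
[... 519 characters left out ...]
ch
   scene 0.61 [274.624 184.59 ] atz [ 0.3548 -0.0526]
   side 0.65 [197.288 268.212] atz [ 0.3725 -0.0636]
   tri [ 0.3672 -0.0582  0.0049] [0.009 0.009]
small_bowl
   scene 0.71 [378.    254.982] atz [0.5958 0.2513]
   side 0.77 [246.008 154.308] atz [0.5827 0.2472]
   tri [ 0.5868  0.256  -0.0119] [0.0025 0.0025]
oil_jar
   scene 0.9 [351.792 289.002] atz [0.7032 0.1726]
   side 0.79 [301.896 164.514] atz [0.7112 0.161 ]
   tri [ 0.7082  0.1677 -0.0001] [0.0064 0.0064]
wood_block
   scene 0.86 [297.192 288.12 ] atz [0.7072 0.0267]
   side 0.82 [319.872 196.182] atz [0.7143 0.0426]
   tri [0.7109 0.0288 0.0137] [0.0034 0.0034]
2.25 [0.2115 0.453  0.202 ] [ 0.2167  0.9762 -0.     -0.    ]
```

View pics/a_all.png

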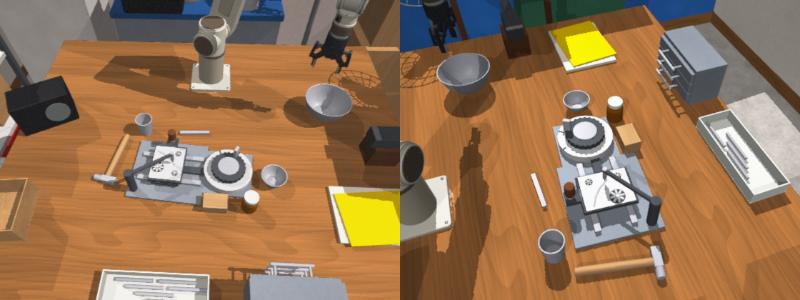

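```bash
python3 -m creep '[0.03,-0.034,0,-0.08,0.06, 0.06,-0.068,0,-0.166,0.06, 0.09,-0.1,0,-0.166,0.06, 0.12,-0.135,0,-0.166,0.06, 0.15,-0.17,0,-0.166,0.06, 0.18,-0.2,0,-0.166,0.06, 0.2,-0.23,0,-0.166,0.06, 0.22,-0.25,0,-0.166,0.06, 0.24,-0.27,0,-0.166,0.06, 0.24,-0.27,0,-0.166,0.06]'
python3 m.py
```

```text
clock: 3.08
eef_pos: [0.455, 0.1793, 0.2019]
tool_rot: [0.3, 0.954, -0.0, 0.001]
ft_force: [-0.1, -0.3, -0.5]
grip_width: 0.0603
grasp_force: 0.0
pointer_tip
   scene 0.56 [238.784 227.01 ] atz [ 0.5623 -0.1398]
   side 0.66 [283.304 255.612] atz [ 0.552  -0.1388]
   wrist 0.77 [143.808 378.21 ] atz [ 0.562  -0.1372]
   tri [ 0.5584 -0.1384  0.0649] [0.0028 0.006  0.0042]
rosette
   scene 0.73 [218.12 233.52] atz [ 0.5825 -0.1953]
   side 0.71 [302.792 273.   ] atz [ 0.5771 -0.1904]
   wrist 0.82 [129.696 394.212] atz [ 0.581  -0.1998]
   tri [ 0.5794 -0.1942  0.0636] [0.0039 0.0037 0.0017]
knob_top
   scene 0.82 [238.896 183.708] atz [ 0.4455 -0.1476]
   side 0.75 [234.976 262.584] atz [ 0.4438 -0.151 ]
   wrist 0.91 [ 68.32  341.712] atz [ 0.4468 -0.1436]
   tri [ 0.4452 -0.1481  0.1094] [0.0015 0.0014 0.0023]
collar_axis
   scene 0.88 [319.704 225.204] atz [0.5587 0.082 ]
   side 0.62 [258.776 176.4  ] atz [0.5689 0.0827]
   wrist 0.59 [268.912 330.708] atz [0.5696 0.0804]
   tri [0.5659 0.0812 0.0903] [0.0031 0.0031 0.0019]
collar_lug
   scene 0.59 [332.08 206.01] atz [0.5082 0.1
[... 1337 characters left out ...]
 [378.896 255.108] atz [0.5961 0.2538]
   side 0.8 [248.808 152.082] atz [0.5924 0.2528]
   wrist 0.96 [394.184 231.798] atz [0.5899 0.2576]
   tri [ 0.593   0.2568 -0.005 ] [0.0018 0.0008 0.0014]
oil_jar
   scene 0.68 [219.296 233.982] atz [ 0.5458 -0.2043]
   side 0.86 [303.184 164.892] atz [0.7139 0.1585]
   wrist 0.6 [395.584 233.982] atz [0.5937 0.2578]
   tri [0.6105 0.0317 0.1486] [0.2068 0.0471 0.231 ]
wood_block
   scene 0.8 [299.6   287.112] atz [0.7039 0.0331]
   side 0.57 [316.008 200.214] atz [0.7002 0.0336]
   wrist 0.17 [159.6   348.012] atz [ 0.5611 -0.1314]
   tri [ 0.6417 -0.0206  0.0414] [0.0912 0.0421 0.1212]
5.3333 [0.4515 0.1831 0.202 ] [ 0.2969  0.9549 -0.     -0.    ]
```

The scene picture agrees with the networks: the fixture is ahead of the arm, the collar with its lug on the robot-left side (≈(230,163) in the left half), the knob at ≈(172,133). I move over the lug and re-measure.

```bash
python3 -m creep '[0.02,-0.023,0,0.03,0.06, 0.042,-0.047,0,0.03,0.06, 0.062,-0.07,0,0.03,0.06, 0.062,-0.07,-0.03,0.03,0.06, 0.062,-0.07,-0.03,0.03,0.06]'
cat > q.py <<'E'
from h import *
import sys
np.set_printoptions(precision=4,suppress=True)
# q.py name cams things...  : three shots each
name,cams=sys.argv[1],sys.argv[2].split(",")
Z={"pointer_tip":.067,"rosette":.0615,"knob_top":.112,"collar_axis":.085,"collar_lug":.106,"locked_mark":.04,"free_mark":.04}
for c in cams:
    o,im=shot(c,name+"_"+c)
    for t in sys.argv[3:]:
        l=bot.place_of(c,t)
        if l: print(c,t,round(l[0]["score"],2),np.array(l[0]["centre"])*[560,420],atz(ray(c,im,o,l[0]["centre"]),Z.get(t,0))[:2])
        else: print(c,t,"none")
o=bot.get_obs(); q=o["tool_rot"]; print(o["clock"],np.array(o["eef_pos"]),"yang",np.degrees(2*np.arctan2(q[1],q[0]))-90, np.array(o["ft_force"]),o["grip_width"],o["grasp_force"])
E
python3 q.py b wrist collar_lug collar_axis locked_mark free_mark
```

```text
clock: 5.75
eef_pos: [0.5117, 0.1111, 0.1676]
tool_rot: [0.284, 0.959, -0.002, -0.003]
ft_force: [-1.3, -0.8, -1.6]
grip_width: 0.0604
grasp_force: 0.0
wrist collar_lug 0.6 [282.8   213.108] [0.5124 0.1091]
wrist collar_axis 0.61 [292.488 272.58 ] [0.568  0.0828]
wrist locked_mark 0.64 [282.912 171.99 ] [0.4953 0.1197]
wrist free_mark 0.74 [224.784 206.514] [0.4927 0.054 ]
6.0 [0.5138 0.1138 0.1733] yang 57.24378638888797 [-0.1458  0.0799 -1.0378] 0.060362733248844794 0.0
```

View pics/b_wrist.png

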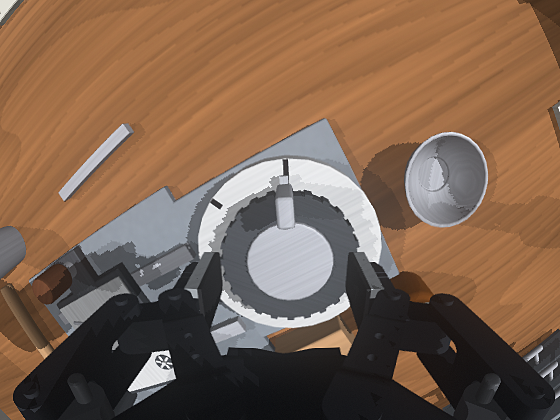

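The wrist picture shows the lug at ≈(285,200), in line with the long mark (285,168), and the short mark at (215,203); the lug sits between the open fingers. Descend and pinch.

```bash
python3 -m creep '[0,0,-0.035,0,0.05, 0,0,-0.07,0,0.05, 0,0,-0.101,0,0.05, 0,0,-0.101,0,0.05, 0,0,-0.101,0,0.03, 0,0,-0.101,0,0.01, 0,0,-0.101,0,0.01, 0,0,-0.101,0,0.01, 0,0,-0.101,0,0.01]'
python3 q.py c scene,side collar_axis collar_lug locked_mark free_mark
```

```text
clock: 6.75
eef_pos: [0.5145, 0.1128, 0.0739]
tool_rot: [0.282, 0.959, 0.0, 0.002]
ft_force: [-2.8, -3.2, 7.4]
grip_width: 0.0112
grasp_force: 54.7
scene collar_axis 0.56 [319.592 227.388] [0.5658 0.0817]
scene collar_lug 0.79 [333.2   206.598] [0.51   0.1178]
scene locked_mark 0.84 [333.088 212.31 ] [0.4826 0.1245]
scene free_mark 0.97 [307.608 213.906] [0.4913 0.0508]
side collar_axis 0.55 [256.984 177.198] [0.5641 0.0817]
side collar_lug 0.88 [231.112 165.312] [0.5127 0.12  ]
side locked_mark 0.81 [224.672 187.782] [0.4897 0.1147]
side free_mark 0.92 [230.104 206.01 ] [0.4864 0.0544]
7.25 [0.5146 0.1128 0.0739] yang 57.18574360933536 [-3.4567 -1.7431  5.9136] 0.011051938375352838 54.665586948394775
```

```bash
cat > arc.py <<'E'
import numpy as np,sys
ax,ay,x,y,T,n=map(float,sys.argv[1:]); v=np.array([x-ax,y-ay])
for t in np.linspace(0,T,int(n)+1)[1:]:
    c,s=np.cos(t),np.sin(t); d=np.array([[c,-s],[s,c]])@v-v; print("%.4f,%.4f,%.3f"%(d[0],d[1],t))
E
python3 arc.py .5655 .0803 .5146 .1128 0.84 10
```

```text
-0.0025,-0.0044,0.084
-0.0047,-0.0090,0.168
-0.0065,-0.0137,0.252
-0.0079,-0.0186,0.336
-0.0088,-0.0236,0.420
-0.0094,-0.0286,0.504
-0.0095,-0.0337,0.588
-0.0092,-0.0388,0.672
-0.0084,-0.0438,0.756
-0.0073,-0.0487,0.840
```

```bash
python3 -m creep '[-0.0025,-0.0044,0,0.084,0, -0.0047,-0.009,0,0.168,0, -0.0065,-0.0137,0,0.252,0, -0.0079,-0.0186,0,0.336,0, -0.0088,-0.0236,0,0.42,0]'
python3 -m creep '[-0.0006,-0.005,0,0.084,0, -0.0007,-0.0101,0,0.168,0, -0.0004,-0.0152,0,0.252,0, 0.0004,-0.0202,0,0.336,0, 0.0015,-0.0251,0,0.42,0, 0.0015,-0.0251,0,0.42,0, 0.0015,-0.0251,0,0.42,0]'
python3 q.py d scene,side collar_axis collar_lug locked_mark free_mark rosette
```

```text
clock: 7.67
eef_pos: [0.5067, 0.0908, 0.0739]
tool_rot: [0.074, 0.997, 0.002, 0.002]
ft_force: [-1.5, 1.8, 3.1]
grip_width: 0.0111
grasp_force: 58.9
clock: 8.25
eef_pos: [0.5084, 0.0645, 0.0739]
tool_rot: [-0.132, 0.991, -0.0, 0.003]
ft_force: [-1.6, -0.6, 6.2]
grip_width: 0.0106
grasp_force: 59.2
scene collar_axis 0.85 [317.52  227.598] [0.5667 0.0761]
scene collar_lug 0.29 [165.424 223.608] [ 0.5851 -0.3314]
scene locked_mark 0.57 [328.104 217.98 ] [0.5031 0.1097]
scene free_mark none
scene rosette 0.78 [221.2  234.78] [ 0.5862 -0.1863]
side collar_axis 0.93 [259.672 176.988] [0.5703 0.0802]
side collar_lug 0.83 [235.424 179.802] [0.5093 0.0719]
side locked_mark 0.61 [222.992 185.094] [0.4882 0.1246]
side free_mark 0.55 [228.928 205.086] [0.4845 0.0581]
side rosette 0.73 [282.576 270.396] [ 0.5392 -0.1702]
8.85 [0.5084 0.0645 0.0738] yang 105.19385338199433 [-1.3585 -0.8623  6.7016] 0.010146973738682733 59.23861742019653
```

```bash
python3 arc.py .5655 .0803 .5084 .0645 0.09 3
python3 -m creep '[0.0005,-0.0017,0,0.03,0, 0.0005,-0.0017,0,0.03,0]'
python3 -m creep '[0.0005,-0.0017,0,0.03,0, 0.0005,-0.0017,0,0.03,0]'
python3 -m creep '[0.0006,-0.0017,0,0.03,0, 0.0006,-0.0017,0,0.03,0, 0.0006,-0.0017,0,0.03,0]'
```

```text
0.0005,-0.0017,0.030
0.0011,-0.0034,0.060
0.0017,-0.0051,0.090
clock: 9.02
eef_pos: [0.5088, 0.0634, 0.0738]
tool_rot: [-0.148, 0.989, 0.0, 0.003]
ft_force: [-2.2, 0.9, 6.4]
grip_width: 0.0106
grasp_force: 59.3
clock: 9.18
eef_pos: [0.5093, 0.0617, 0.0739]
tool_rot: [-0.162, 0.987, 0.0, 0.003]
ft_force: [-1.7, 1.1, 6.4]
grip_width: 0.0107
grasp_force: 59.3
clock: 9.43
eef_pos: [0.5099, 0.06, 0.0739]
tool_rot: [-0.177, 0.984, 0.0, 0.003]
ft_force: [-2.3, 0.4, 6.9]
grip_width: 0.0111
grasp_force: 59.3
```

```bash
python3 q.py e wrist,side locked_mark free_mark; python3 -c "
import cv2;a=cv2.imread('pics/e_wrist.png');b=cv2.imread('pics/e_side.png');
cv2.imwrite('pics/e.png',cv2.resize(__import__('numpy').hstack([a[150:360,140:420],b[130:340,130:410]]),(800,300)))"
```

```text
wrist locked_mark 0.65 [374.696 236.502] [0.4977 0.1225]
wrist free_mark 0.75 [281.512 190.806] [0.4899 0.0504]
side locked_mark 0.63 [307.328 376.992] [ 0.5088 -0.3944]
side free_mark 0.79 [229.712 205.59 ] [0.4858 0.056 ]
9.7333 [0.5099 0.06   0.0739] yang 110.35475639455936 [-2.3001  1.2437  6.39  ] 0.011175523644210799 59.25367891788483
```

View pics/e.png

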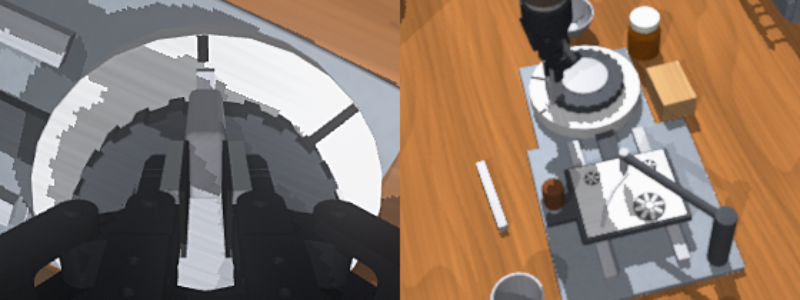

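The collar's lug is at the short mark (wrist crop: mark at (202,48), lug tip at (206,75)), the table unmoved. Release, rise, go over the knob.

```bash
python3 -m creep '[0,0,0,0,0.05, 0,0,0,0,0.05, 0,0,0,0,0.06, 0,0,0.035,0,0.07, 0,0,0.07,0,0.07, 0,0,0.1,0,0.07, 0,0,0.1,0,0.07]'
python3 -m creep '[-0.01,-0.032,0,-0.1,0.07, -0.02,-0.064,0,-0.2,0.07, -0.03,-0.096,0,-0.3,0.07, -0.04,-0.128,0,-0.41,0.07, -0.05,-0.16,0,-0.41,0.07, -0.06,-0.192,0,-0.41,0.07, -0.065,-0.2085,0,-0.41,0.07, -0.065,-0.2085,0,-0.41,0.07, -0.065,-0.2085,0,-0.41,0.07]'
python3 q.py f wrist,scene,side knob_top rosette pointer_tip stage collar_lug free_mark
```

```text
clock: 10.32
eef_pos: [0.5122, 0.0597, 0.1778]
tool_rot: [-0.177, 0.984, -0.0, 0.006]
ft_force: [0.7, 0.2, 1.1]
grip_width: 0.0702
grasp_force: 0.0
clock: 11.07
eef_pos: [0.4426, -0.1499, 0.1708]
tool_rot: [0.028, 1.0, 0.0, -0.0]
ft_force: [0.2, 0.0, 0.6]
grip_width: 0.0697
grasp_force: 0.0
wrist knob_top 0.55 [287.616 218.484] [ 0.4477 -0.1478]
wrist rosette 0.78 [251.384 322.014] [ 0.5775 -0.1922]
wrist pointer_tip 0.8 [305.592 311.808] [ 0.5632 -0.1349]
wrist stage 0.74 [305.816 274.512] [ 0.5556 -0.1305]
wrist collar_lug 0.8 [503.608 264.096] [0.5098 0.0595]
wrist free_mark 0.58 [469.224 223.02 ] [0.4892 0.053 ]
scene knob_top 0.85 [239.904 181.608] [ 0.4377 -0.1455]
scene rosette 0.73 [216.384 234.78 ] [ 0.5868 -0.1996]
scene pointer_tip 0.92 [240.408 226.716] [ 0.5612 -0.1354]
scene stage 0.69 [243.88  238.518] [ 0.5581 -0.131 ]
scene collar_lug 0.98 [313.88 205.8 ] [0.5096 0.065 ]
scene free_mark 0.62 [311.528 215.502] [0.4965 0.0622]
side knob_top 0.77 [237.384 263.214] [ 0.4479 -0.1541]
side rosette 0.71 [302.288 270.69 ] [ 0.5782 -0.1847]
side pointer_tip 0.81 [285.712 250.782] [ 0.5611 -0.1287]
side stage 0.69 [282.576 268.506] [ 0.5541 -0.1285]
side collar_lug 0.68 [228.928 209.706] [ 0.4708 -0.0091]
side free_mark 0.8 [228.984 205.002] [0.4847 0.0583]
12.1167 [ 0.4428 -0.1493  0.171 ] yang 86.96810328240196 [ 0.9018 -0.1624  0.404 ] 0.07003727649330828 0.0
```

View pics/f_wrist.png

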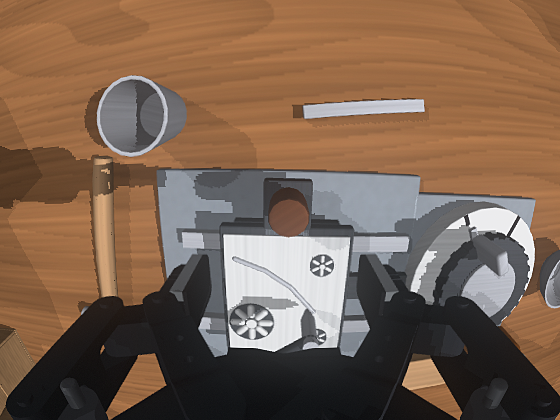

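The wrist picture shows the knob at (288,210) midway between the fingers, the large rosette at (251,322), the tip beside it (≈(308,312)); the lug stands at the short mark. Grip the knob.

```bash
python3 -m creep '[0.003,0,-0.03,0,0.07, 0.003,0,-0.06,0,0.07, 0.003,0,-0.1,0,0.07, 0.003,0,-0.1,0,0.07, 0.003,0,-0.1,0,0.05, 0.003,0,-0.1,0,0.03, 0.003,0,-0.1,0,0.02, 0.003,0,-0.1,0,0.02, 0.003,0,-0.1,0,0.02]'
python3 -m creep '[-0.002,0.008,0,0,0.02, -0.005,0.016,0,0,0.02, -0.008,0.024,0,0,0.02, -0.011,0.032,0,0,0.02, -0.014,0.04,0,0,0.02, -0.017,0.048,0,0,0.02, -0.019,0.054,0,0,0.02, -0.0195,0.058,0,0,0.02, -0.0195,0.058,0,0,0.02, -0.0195,0.058,0,0,0.02]'
python3 q.py g wrist,scene,side rosette pointer_tip stage knob_top
python3 q.py g2 wrist,scene,side rosette pointer_tip
python3 - <<'E'
import cv2,numpy as np
a=cv2.imread('pics/g_scene.png')[180:270,180:300];b=cv2.imread('pics/g_side.png')[210:300,220:340];c=cv2.imread('pics/g_wrist.png')[200:380,180:420]
cv2.imwrite('pics/g.png',np.vstack([np.hstack([cv2.resize(x,(400,300),interpolation=2) for x in(a,b)]),np.hstack([cv2.resize(c,(400,300)),np.zeros((300,400,3),np.uint8)])]))
E
```

```text
clock: 12.87
eef_pos: [0.4481, -0.1499, 0.0738]
tool_rot: [0.026, 1.0, -0.001, 0.003]
ft_force: [-1.5, 1.1, 6.4]
grip_width: 0.0291
grasp_force: 58.9
clock: 13.7
eef_pos: [0.4291, -0.0906, 0.0738]
tool_rot: [0.026, 1.0, 0.0, 0.003]
ft_force: [1.0, 1.0, 9.5]
grip_width: 0.0283
grasp_force: 60.1
wrist rosette 0.59 [504.504 349.902] [0.559  0.1052]
wrist pointer_tip none
wrist stage 0.58 [247.688 338.604] [ 0.5596 -0.1325]
wrist knob_top 0.81 [282.576 272.118] [ 0.4283 -0.0916]
scene rosette 0.64 [242.424 227.808] [ 0.561  -0.1302]
scene pointer_tip 0.84 [242.424 226.38 ] [ 0.5598 -0.1299]
scene stage 0.7 [247.8   239.316] [ 0.5603 -0.1194]
scene knob_top 0.9 [259.28 178.08] [ 0.4225 -0.0913]
side rosette 0.8 [286.776 256.41 ] [ 0.5596 -0.1398]
side pointer_tip 0.89 [284.48  252.798] [ 0.5568 -0.1328]
side stage 0.58 [282.408 268.884] [ 0.5534 -0.1293]
side knob_top 0.78 [219.408 244.398] [ 0.4258 -0.0969]
14.45 [ 0.4291 -0.0908  0.0738] yang 87.01329524941181 [1.1282 0.527  9.4249] 0.028811261753020005 60.12066900730133
wrist rosette none
wrist pointer_tip none
scene rosette 0.69 [239.512 229.404] [ 0.5666 -0.1378]
scene pointer_tip 0.76 [242.2  224.49] [ 0.5536 -0.1312]
side rosette 0.9 [285.824 254.604] [ 0.5593 -0.1347]
side pointer_tip 0.83 [283.304 252.084] [ 0.5551 -0.1302]
14.9 [ 0.4291 -0.0908  0.0738] yang 87.01445477798222 [-0.5565  1.8196  9.8466] 0.028897965667648476 60.12043297290802
```

View pics/g.png

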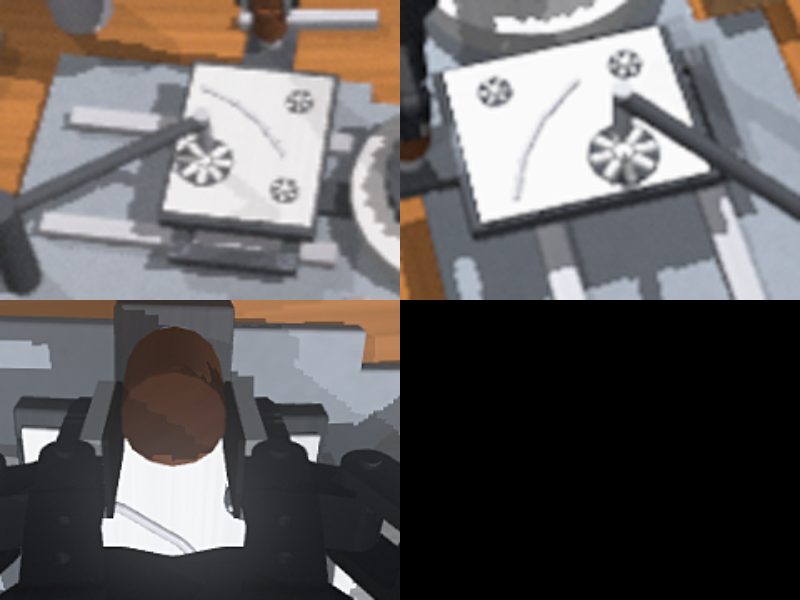

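Rod and rosette centre nearly coincide in both crops (scene rosette ≈(241,228), side ≈(287.5,255.6)); I enlarge to find the tip's remaining offset.

```bash
python3 - <<'E'
import cv2,numpy as np
from h import *
S=[]
for i in range(2):
  pass
o,a=shot("scene","h_scene");o,b=shot("side","h_side")
# draw projections of candidate coords for reference scale
def proj(im,p):
    E=np.array(im["extrinsics"]);q=np.array(im["camera_matrix"])@(E@np.r_[p,1])[:3];return q[:2]/q[2]
for im in(a,b):
    p=np.array([.56,-.133,.0615]);q=proj(im,p)
    print(q,[ (proj(im,p+d)-q).round(2) for d in 0.01*np.eye(3)])
x=a["pixels"][210:243,220:264,::-1];y=b["pixels"][235:268,264:308,::-1]
cv2.imwrite('pics/h.png',np.hstack([cv2.resize(t,(400,300),interpolation=cv2.INTER_NEAREST) for t in(x,y)]))
E
```

```text
[241.46943607 227.47454119] [array([-0.35,  3.03]), array([3.59, 0.13]), array([-0.29, -1.98])]
[285.88705519 253.9054334 ] [array([ 4.34, -1.27]), array([-1.56, -3.6 ]), array([ 0.03, -2.64])]
```

View pics/h.png

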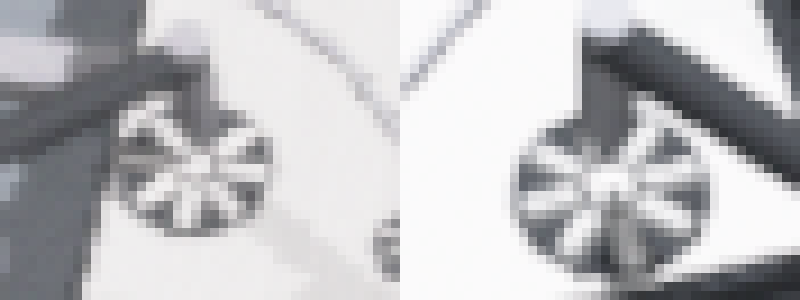

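In the enlargement the rod (axis ≈ x 204 left, 605 right) ends just over the boss (198,164) / (607,178): about 1–2 mm off in y. A small nudge, then release and check from the wrist.

```bash
python3 -m creep '[-0.0003,0.0012,0,0,0.02, -0.0003,0.0012,0,0,0.02, -0.0003,0.0012,0,0,0.02, -0.0003,0.0012,0,0,0.045, -0.0003,0.0012,0,0,0.06, -0.0003,0.0012,0,0,0.07, -0.0003,0.0012,0.03,0,0.07, -0.0003,0.0012,0.06,0,0.07, -0.0003,0.0012,0.1,0,0.07, -0.0003,0.0012,0.1,0,0.07]'
python3 -m creep '[0,0,0,0,0.07, 0,0,0,0,0.07]'
python3 q.py i wrist,scene,side rosette pointer_tip knob_top
python3 - <<'E'
import cv2,numpy as np
a=cv2.imread('pics/i_scene.png')[210:243,220:264];b=cv2.imread('pics/i_side.png')[235:268,264:308];c=cv2.imread('pics/i_wrist.png')[255:345,230:350]
cv2.imwrite('pics/i.png',np.vstack([np.hstack([cv2.resize(x,(400,300),interpolation=0) for x in(a,b)]),np.hstack([cv2.resize(c,(400,300),interpolation=0),np.zeros((300,400,3),np.uint8)])]))
E
```

```text
clock: 15.83
eef_pos: [0.43, -0.0908, 0.1776]
tool_rot: [0.026, 1.0, -0.001, 0.006]
ft_force: [1.0, 0.6, -0.0]
grip_width: 0.0696
grasp_force: 0.0
clock: 16.0
eef_pos: [0.4255, -0.0899, 0.1705]
tool_rot: [0.026, 1.0, 0.0, -0.0]
ft_force: [-0.0, 0.7, -1.1]
grip_width: 0.0699
grasp_force: 0.0
wrist rosette 0.9 [247.184 321.09 ] [ 0.559 -0.136]
wrist pointer_tip 0.64 [246.512 327.096] [ 0.5629 -0.1366]
wrist knob_top 0.6 [282.016 217.896] [ 0.4299 -0.0919]
scene rosette 0.76 [240.408 228.102] [ 0.5622 -0.1357]
scene pointer_tip 0.6 [240.912 224.616] [ 0.5542 -0.1347]
scene knob_top 0.92 [260.624 176.904] [ 0.418  -0.0878]
side rosette 0.77 [286.216 255.108] [ 0.5596 -0.1362]
side pointer_tip 0.91 [283.472 252.21 ] [ 0.5553 -0.1306]
side knob_top 0.62 [220.92  247.506] [ 0.4267 -0.1056]
16.6 [ 0.426  -0.0901  0.1709] yang 86.97357689299426 [ 0.2034 -0.1873  0.447 ] 0.07018537412111822 0.0
```

View pics/i.png

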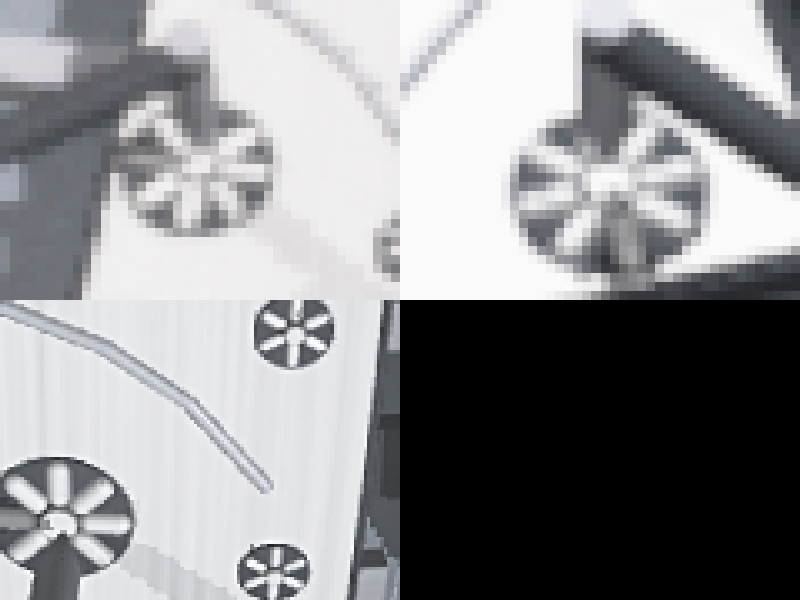

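```bash
python3 - <<'E'
from h import *
o,im=shot("wrist")
f=lambda u,v,z: atz(ray("wrist",im,o,[u/560,v/420]),z)[:2].round(4)
print("boss",f(248,321.9,.0615),"tip",f(248.6,325,.067),f(248.6,326.1,.067))
a=np.array([.51,.06]);print(np.array(o["eef_pos"]))
E
```

```text
boss [ 0.5609 -0.1356] tip [ 0.561  -0.1344] [ 0.5625 -0.1346]
[ 0.42602055 -0.09005306  0.17090975]
```

Boss at (0.561,-0.1355), tip at (0.561,-0.1345): aligned within about 1–2 mm. Back to the lug.

```bash
python3 -m creep '[0.015,0.027,0,0.1,0.06, 0.03,0.054,0,0.2,0.06, 0.045,0.081,0,0.3,0.06, 0.06,0.108,0,0.41,0.06, 0.075,0.135,0,0.41,0.06, 0.084,0.15,0,0.41,0.06, 0.084,0.15,0,0.41,0.06, 0.084,0.15,0,0.41,0.06]'
python3 q.py j wrist collar_lug free_mark locked_mark collar_axis
```

```text
clock: 17.32
eef_pos: [0.51, 0.0606, 0.1706]
tool_rot: [-0.179, 0.984, -0.0, -0.0]
ft_force: [0.5, -0.6, 0.3]
grip_width: 0.06
grasp_force: 0.0
wrist collar_lug 0.57 [282.912 209.496] [0.51   0.0592]
wrist free_mark none
wrist locked_mark 0.91 [349.384 203.112] [0.4993 0.1245]
wrist collar_axis 0.61 [285.88  267.708] [0.565  0.0826]
17.5667 [0.5095 0.0589 0.1711] yang 110.37522290374909 [-0.0571  0.4287  0.232 ] 0.0596642937909585 0.0
```

View pics/j_wrist.png

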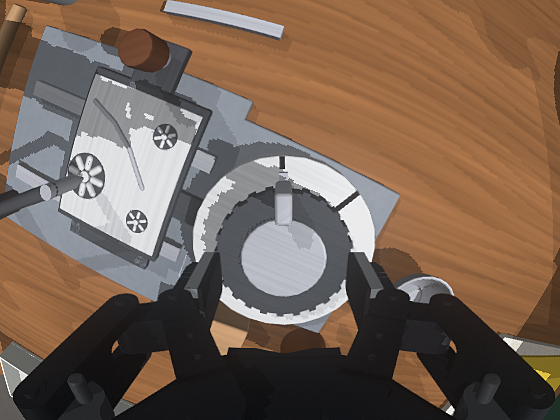

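The lug (284,200) stands at the short mark (282,162), centred between the fingers; the long mark runs (337,207)–(360,191). Descend, pinch, and work out mark angles.

```bash
python3 - <<'E'
from h import *
o,im=shot("wrist")
f=lambda u,v,z: atz(ray("wrist",im,o,[u/560,v/420]),z)[:2]
g=cv2.cvtColor(im["pixels"],cv2.COLOR_RGB2GRAY)
A=np.array([.5655,.0805])
for n,(u0,v0,u1,v1) in {"free":(276,154,290,170),"locked":(338,188,358,208)}.items():
    vs,us=np.nonzero(g[v0:v1,u0:u1]<70); u,v=us.mean()+u0+.5,vs.mean()+v0+.5; p=f(u,v,.04)
    print(n,len(us),u,v,p,np.degrees(np.arctan2(*(p-A)[::-1]))%360,np.linalg.norm(p-A))
E
python3 -m creep '[0,0,-0.035,0,0.05, 0,0,-0.07,0,0.05, 0,0,-0.1,0,0.05, 0,0,-0.1,0,0.05, 0,0,-0.1,0,0.03, 0,0,-0.1,0,0.01, 0,0,-0.1,0,0, 0,0,-0.1,0,0, 0,0,-0.1,0,0]'
python3 arc.py .5655 .0803 .5097 .0595 -0.88 10
```

```text
free 53 283.70754716981133 163.93396226415095 [0.4858913  0.04946487] 201.2981250613736 0.08544427285248916
locked 94 349.3191489361702 201.17021276595744 [0.49745469 0.122258  ] 148.46342097595496 0.07983667143929012
clock: 18.37
eef_pos: [0.512, 0.0603, 0.0737]
tool_rot: [-0.178, 0.984, -0.0, 0.002]
ft_force: [-0.7, 1.0, 6.5]
grip_width: 0.0105
grasp_force: 58.8
-0.0016,0.0050,-0.088
-0.0028,0.0101,-0.176
-0.0035,0.0153,-0.264
-0.0037,0.0205,-0.352
-0.0035,0.0257,-0.440
-0.0029,0.0309,-0.528
-0.0018,0.0361,-0.616
-0.0002,0.0411,-0.704
0.0018,0.0459,-0.792
0.0042,0.0506,-0.880
```

```bash
python3 -m creep '[-0.0016,0.005,0,-0.088,0, -0.0028,0.0101,0,-0.176,0, -0.0035,0.0153,0,-0.264,0, -0.0037,0.0205,0,-0.352,0, -0.0035,0.0257,0,-0.44,0, -0.0029,0.0309,0,-0.528,0, -0.0018,0.0361,0,-0.616,0, -0.0002,0.0411,0,-0.704,0, 0.0018,0.0459,0,-0.792,0, 0.0042,0.0506,0,-0.88,0]'
python3 -m creep '[0,0,0,0,0, 0,0,0,0,0]'
python3 q.py k wrist locked_mark
python3 -c "
import cv2,numpy as np;a=cv2.imread('pics/k_wrist.png')[130:280,180:380];cv2.imwrite('pics/k.png',cv2.resize(a,(800,600),interpolation=0))"
```

```text
clock: 19.2
eef_pos: [0.5154, 0.1102, 0.0737]
tool_rot: [0.26, 0.965, -0.0, 0.002]
ft_force: [-3.0, -1.9, 8.8]
grip_width: 0.011
grasp_force: 59.1
clock: 19.37
eef_pos: [0.5158, 0.111, 0.0736]
tool_rot: [0.258, 0.966, 0.001, 0.002]
ft_force: [-1.8, -0.6, 7.3]
grip_width: 0.0113
grasp_force: 58.9
wrist locked_mark 0.92 [282.52  188.916] [0.4954 0.1215]
19.4667 [0.5158 0.111  0.0736] yang 60.05330918357612 [-1.6155 -0.6865  7.2913] 0.010926439517552539 58.91545593738556
```

View pics/k.png

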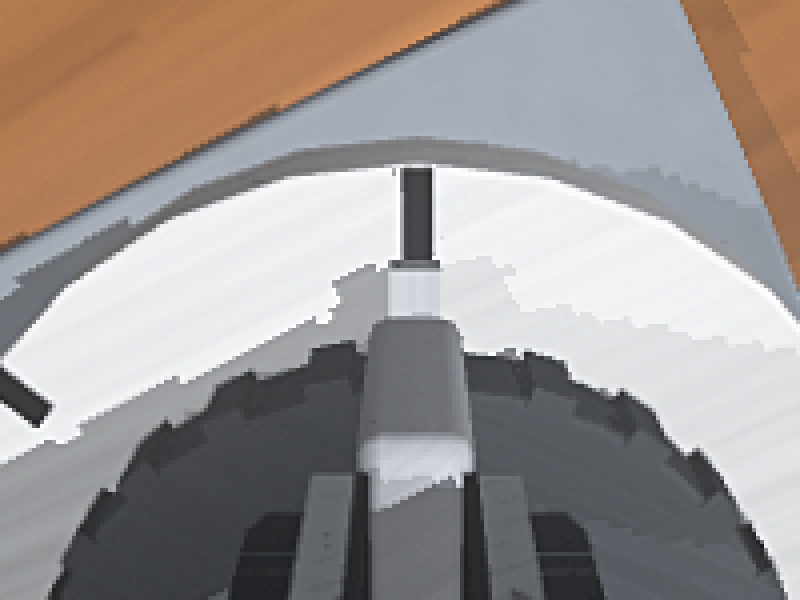

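The lug (x≈416) is exactly in line with the long mark (x≈417). Release, rise clear, check the rosette with the network.

```bash
python3 -m creep '[0,0,0,0,0.03, 0,0,0,0,0.05, 0,0,0,0,0.06, 0,0,0.03,0,0.06, 0,0,0.06,0,0.06, 0,0,0.1,0,0.06, 0,0,0.12,0,0.06, 0,0,0.12,0,0.06, 0,0,0.12,0,0.06]'
python3 q.py l wrist,scene,side rosette pointer_tip collar_lug locked_mark collar_axis
python3 - <<'E'
import cv2,numpy as np
a=cv2.imread('pics/l_scene.png')[210:243,220:264];b=cv2.imread('pics/l_side.png')[235:268,264:308];c=cv2.imread('pics/l_wrist.png')
cv2.imwrite('pics/l.png',np.vstack([np.hstack([cv2.resize(x,(400,300),interpolation=0) for x in(a,b)]),np.hstack([cv2.resize(c,(400,300)),cv2.resize(c[130:280,180:380],(400,300))])]))
E
```

```text
clock: 20.22
eef_pos: [0.5153, 0.1108, 0.1924]
tool_rot: [0.258, 0.966, 0.001, 0.002]
ft_force: [0.1, -0.5, -0.4]
grip_width: 0.0599
grasp_force: 0.0
wrist rosette none
wrist pointer_tip 0.54 [146.104 293.706] [ 0.5398 -0.0839]
wrist collar_lug 0.98 [283.976 200.886] [0.5148 0.1111]
wrist locked_mark 0.93 [282.128 164.514] [0.4966 0.1197]
wrist collar_axis 0.71 [287.392 255.318] [0.5674 0.0846]
scene rosette 0.84 [243.88  231.294] [ 0.5722 -0.1251]
scene pointer_tip 0.84 [241.528 225.792] [ 0.558  -0.1326]
scene collar_lug 0.86 [334.992 206.304] [0.5088 0.1227]
scene locked_mark 0.87 [331.912 213.99 ] [0.4887 0.121 ]
scene collar_axis 0.97 [322.    227.304] [0.5652 0.0882]
side rosette 0.96 [287.28 254.52] [ 0.5623 -0.1355]
side pointer_tip 0.64 [283.472 252.294] [ 0.5552 -0.1308]
side collar_lug 0.96 [233.016 163.884] [0.5183 0.123 ]
side locked_mark 0.82 [225.904 187.698] [0.4926 0.1139]
side collar_axis 0.78 [257.992 176.988] [0.5665 0.0815]
21.1167 [0.5142 0.1106 0.191 ] yang 60.04405398530827 [-0.9032  0.3993 -0.147 ] 0.060327018371034255 0.0
```

View pics/l.png

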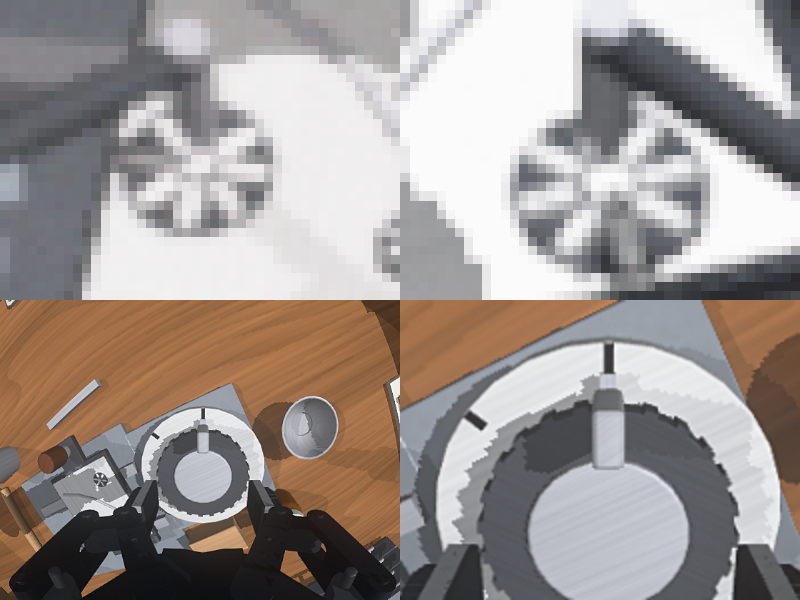

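The rosette sits where it was, under the tip (same pixels as before locking); the lug (608,435) lines up with the long mark (608,358); the gripper is clear of everything.

```bash
python3 -c "
from workcell import bot
print(bot.job_done())"
```

```text
the job is handed in; nothing more can be done
None
```

The job is handed in: by the last pictures the collar lug lines up with its long (locked) mark, the rosette boss is about 1–2 mm from under the pointer tip, and the gripper is clear of everything; no verdict was returned.

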